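Blow off and open the pressure cooker's cap, then unlock the lid

TASK

The pressure cooker is done. Turn its pressure cap anticlockwise (seen from above) to the first stop and leave it there, not pressed, for two seconds to let off the steam; then press the cap down, turn it on past the stop to the end, lift it off, and set it down gently, upright, in the middle of the green scalloped saucer for rinsing. Last, slide the lock on the long handle outward, away from the pot, as far as it goes, so that the lid can be opened; do not disturb the mug, the spice jar or the teaspoon, nor shove the saucer about.

Things in the scene. Friction and masses are not known exactly. Their poses are not given: they have to be found in the camera images.
- cooker: Steel pressure cooker on the front hotplate, fixed; pot 180 mm across, lid 195 mm, lid rim 128 mm high. Origin: centre of its base, z up. Long black handle along its -y (30 mm wide, 95 to 198 mm from the axis, top at z = 132 mm), short loop handle along +y to 127 mm. A steel neck in the middle of the lid holds the pressure cap. Two small valves on the lid, 60 mm from the axis, reach z = 151 mm.
- cap: Black pressure cap, 120 g, seated with its origin 160 mm above the cooker's. Disc 66 mm across, a bar on top along x (white line at its +x end); under it a steel stem 36 mm across, 24 mm long, with two lugs along +x and -x (48 mm over both). Origin: centre of the stem's flat underside, z up; disc top at z = 33 mm. Stands on the saucer with its origin about 9 mm above the saucer's.
- cap_bar (a point): Centre of the top of the cap's bar, 57 mm above the cap's origin, same axes. The bar is 56 mm long (x), 14 mm thick (y), 24 mm high. The disc leaves 26 mm on either side of the bar, where the fingertips can rest to press the cap down.
- neck_top (a point): Centre of the neck's top, on the cap's axis, 176 mm above the cooker's origin, with the cooker's axes; neck 57 mm across. Cap angle = from this x axis to the cap's x axis, anticlockwise seen from above: starts at -1.43 to -1.15 rad, first stop (steam release) at about -0.84, end stop at about +0.05. It turns easily (under 0.2 N m; 0.5 if pressed hard) and has about 2 mm play sideways.
- cap_spring_top (a point): Top of the sprung plunger in the neck, under the cap; it pushes the cap up with 5 N (8 N when pressed). To pass the first stop the cap must be pressed down 6 mm or more (it bottoms at 8 mm) and kept down until it is past about -0.15 rad; from -0.1 rad to the end stop it is free: let up, the spring lifts it 7 mm and it can be drawn straight up.
- saucer: Green scalloped saucer, 121 x 126 mm, 19 mm high, loose, on the worktop to the right of the cooker (toward -y). Origin: centre of its underside, z up. Its nearly flat middle, about 60 mm across, is 8 to 9 mm above its underside.
- lid_lock (a joint): Slide lock on top of the cooker's long handle: metres moved outward along the handle (cooker's -y). Starts at 0 to 0.004 (locked); 0.022 is the end (unlocked). It stays where it is left; about 4 N moves it.
- lock_top (a point): Centre of the top of the lock's grey thumb ridge, which stands 21 mm above the handle top, is 21 mm wide and 12 mm thick along the handle. Push its inner face, the one toward the pot. At joint value 0 it lies 148 mm from the cooker's axis along -y, 153 mm above the cooker's base; it moves with the lock.
- mug: Green mug with a handle, 87 x 118 x 93 mm high, a bystander. Origin at the centre of its underside.
- spice_jar: Spice jar with a red lid, 45 mm across, 106 mm high, a bystander. Origin at the centre of its underside.
- teaspoon: Metal teaspoon lying on the worktop, 131 x 27 x 10 mm, a bystander. Origin at the centre of its underside.

How it is judged:
On the way, in this order (a step that is already met when the one before it is completed fails the run):
1. the cap stands at the first stop, not pressed, for nearly two seconds (angle between the x axis of cap and the x axis of cooker, either way round between 0.7 and 0.94 rad and z of cap in the frame of cooker between 0.155 and 0.163 m and value of joint lid_lock below 0.01 m), for 1.6 s.
2. pressed down and turned past the stop (angle between the x axis of cap and the x axis of cooker, either way round between -1 and 0.62 rad and z of cap in the frame of cooker below 0.156 m), for 0.02 s.
3. lifted out of the neck (z of cap in the frame of cooker above 0.19 m), for 0.1 s.
4. standing upright in the middle of the saucer, let go, the lock still closed (horizontal distance between cap and saucer below 0.03 m and z of cap in the frame of saucer below 0.018 m and angle between cap's own z axis and vertical below 0.2 rad and contact force between cap and saucer above 0.2 N and contact force between the fingers and cap below 0.1 N and linear speed of cap below 0.02 m/s and value of joint lid_lock below 0.01 m), for 0.2 s.
5. the lid's lock pushed out to its end (value of joint lid_lock above 0.0195 m), for 0.1 s.
At the end, for the whole second after the job is handed in: The cap stands upright (within 0.2 rad) and at rest on the saucer, its axis within 30 mm of the saucer's centre, let go; the lock is within 2.5 mm of its outer end; the robot touches neither (horizontal distance between cap and saucer below 0.03 m and z of cap in the frame of saucer below 0.018 m and angle between cap's own z axis and vertical below 0.2 rad and contact force between cap and saucer above 0.2 N and contact force between the fingers and cap below 0.1 N and linear speed of cap below 0.02 m/s and value of joint lid_lock above 0.0195 m and contact force between the fingers and cooker below 0.1 N).
It fails at once if a bystander (mug, spice jar, teaspoon) is moved more than 25 mm (distance of any of mug, spice_jar, teaspoon from where it was at the start of the episode above 0.025 m).
It fails at once if the saucer is shoved more than 40 mm (distance of saucer from where it was at the start of the episode above 0.04 m).
It fails at once if the cap is dropped (falls free faster than 0.5 m/s below the level of the lid) (contact force between the fingers and cap below 0.1 N and linear speed of cap above 0.5 m/s and z of cap in the frame of cooker below 0.14 m).
It also fails if it takes over 61 s, if anything falls off the work surface, if the arm or the gripper's body presses on something with over 40 N, if the wrist force passes 120 N, or if a joint passes its speed limit or range.

ROBOT

A 7-joint arm with a two-finger parallel gripper is mounted at the origin on a cart in front of the work surface, level with it; the furniture and walls round the work are solid. World frame = base frame: x ahead of the robot, y to its left, z up, the work surface at z = 0. Lengths are in m, angles in rad, forces in N, time in s.
With the tool pointing down it reaches from about 0.425 to 0.925 m from the base axis. Payload 6.8 kg.
Tool frame: the origin (TCP) lies at the very end of the fingers, on their centre line; the grasp point (between the pads) lies 19 mm behind it; z points along the fingers, y is the line along which they close (so a half turn about z gives the same grasp; the last joint's range is limited). The gripper opens to 85 mm and grips with 20 to 120 N. Pads are 22 mm wide; open, the fingers measure 114 mm over their backs; the gripper's body (76 mm by 85 mm) begins 54 mm behind the grasp point. The pads swing forward as they close: fully open they stand 13 mm farther back than shut.
Start: joints at [1.092, 0.477, 0.022, 1.555, -0.011, 1.109, -0.083], TCP at [0.245, -0.629, 0.231] pointing down, gripper open.
Joint ranges: [-2.96, 2.96], [-0.34, 2.1], [-1.41, 1.46], [0.24, 2.44], [-1.37, 4.51], [0.17, 1.92], [-2.96, 2.96]. Speed limits (rad/s): [2.39, 2.39, 3.14, 3.14, 3.14, 3.14, 3.14].

INTERFACE

Orientations are given as a unit quaternion [w, x, y, z].
In Python, from station import bot, eyes gives the robot as it stands (bot), with the cameras (eyes).
- The arm moves only by the tool shift_gripper, called after "Call:" as name(argument=value, ...) on one line, values as JSON. Schema: {"type":"object","properties":{"plan":{"type":"array","items":{"type":"number"},"minItems":5,"maxItems":100},"force":{"type":"number"},"only":{"type":"string"},"quiet":{"type":"boolean"},"lines":{"type":"string"}},"required":["plan"],"additionalProperties":false}. plan is one flat list of numbers that holds 1 to 20 rows one after another, with no inner brackets; each row has 5 numbers: dx, dy, dz in shares of the most that a row can go, 1 being 50 mm, then a turn about the tool's z in a scale on which 1.0 is pi rad, then the opening from 0.0 (shut) to 1.0 (fully open); each row shifts and turns the commanded pose from where the row before left it, along the tool's axes as they then stand; what a row does not reach is not made up. A row lasts 1/10 s, in which the tool goes at most 0.05 m and 0.15 rad, less where a joint would pass 70% of its speed; a pose out of reach is approached as far as the arm can. The fingers move at their own pace and stop on an object; force is the grip in N (left out, the last holds). Time passes only in rows, so rows that do not move let the fingers close. The tool returns the time, the measured TCP pose, the force, the opening and the grip force at its end. only (a regular expression) keeps the lines of the reply that match it, lines (a string "A,B") keeps lines A to B, and quiet returns only ok. Input that does not fit is refused with a message, and nothing moves.
- bot.get_obs(): the state, without advancing time (a new reading comes with each control period).
- eyes.read_camera(name): name is "scene" or "top"; returns the picture (420x560x3 uint8, blue, green, red); there is no depth.
- eyes.camera_info(name): a dict with "vertical_fov" (degrees; the focal length in pixels is half the picture's height over the tangent of half this angle, whatever the lens; pixels are square), "cx", "cy" (the principal point, pixels), "view" (4x4, takes a point from world to camera coordinates). Camera axes: x right, y up, looking along -z (the intrinsics and any distortion apply to the point x, -y, -z); pixel columns grow to the right and rows downward; lengths in m; the calibration is good to about 2 mm. A picture is of the moment at which its call begins. camera_info takes no time and is no camera call.
- bot.hand_in(): hands the job in; it is judged then, once.
The state is a dict: "t": time; "q": joint angles; "joint_vel": joint speeds; "joint_torque": joint torques, N m; "eef_pos": TCP position; "tool_rot": TCP orientation; "contact_force": force on the tool from outside, world axes, zero at the start; "torque": the same for the moment, N m; "gripper_width": opening from 0.0 (shut) to 1.0 (fully open); "grasp_force": force on a finger pad.
Only numpy, scipy, OpenCV 4.12 (cv2) and the standard library are available. Lean on these libraries where they do the work, as an engineer would, in place of code of your own. Each camera call takes 0.05 s, during which the arm holds its last target. There are 200 camera calls.

## Working session

There is one attempt and no reset: what is moved stays moved. The work goes in short steps, Python scripts to look and compute and a tool call to move; the robot and the scene stay as the last step left them, time stands still between calls to the robot, and variables do not carry over. Pictures are saved under pics/ and viewed, at most 10 in all, crops included, and the job is handed in when it is done.

```bash
ls; mkdir -p pics
```

Run:
```python
from station import bot, eyes
import cv2
for n in ("scene","top"):
    cv2.imwrite(f"pics/{n}0.png",eyes.read_camera(n)); i=eyes.camera_info(n); print(n,i)
o=bot.get_obs(); print({k:o[k] for k in("t","eef_pos","tool_rot","contact_force","gripper_width")})
```

```text
pics
station.py
scene {'vertical_fov': 55.324196421168445, 'cx': 276.03063972391254, 'cy': 208.85822431525202, 'view': array([[-0.5244603 , -0.85143201, -0.00222106,  0.31059517],
       [ 0.33781895, -0.21048089,  0.9173746 , -0.31768426],
       [-0.78154958,  0.48037624,  0.39801874, -0.49177794],
       [ 0.        ,  0.        ,  0.        ,  1.        ]])}
top {'vertical_fov': 51.071937124434534, 'cx': 279.8502653742071, 'cy': 213.90547891127545, 'view': array([[-0.00955538, -0.99989395, -0.01098985,  0.04877362],
       [ 0.99237451, -0.01083302,  0.12278227, -0.58383738],
       [-0.1228883 , -0.00973281,  0.99237278, -1.03346269],
       [ 0.        ,  0.        ,  0.        ,  1.        ]])}
{'t': 0.1, 'eef_pos': array([ 0.24439503, -0.62861126,  0.23039117]), 'tool_rot': array([-8.30585352e-04,  9.82857147e-01,  1.84366734e-01, -2.16702622e-04]), 'contact_force': array([-0.50366784,  0.68748816, -0.32418427]), 'gripper_width': 0.999088106683164}
```

View pics/scene0.png

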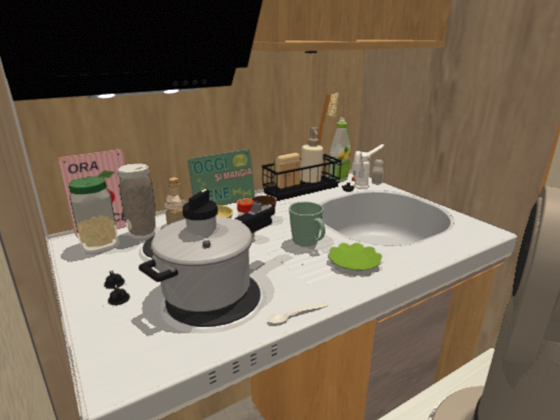

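View pics/top0.png

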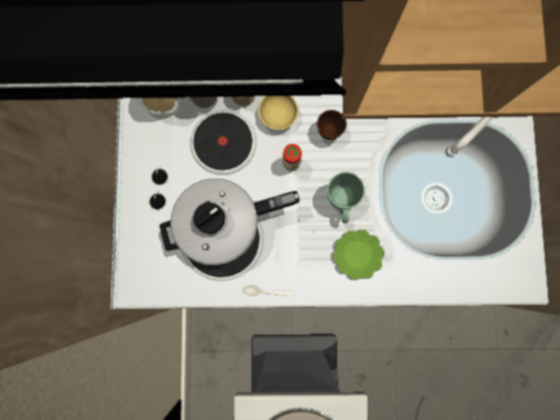

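The scene view shows the cooker at about (205,260) with its cap at (202,208), the saucer at (355,257) and the spoon at (297,314). The top view shows the cap at (210,218), the lock near (283,200), the saucer at (358,254), the mug at (346,192) and the spice jar at (292,155). I'll enlarge these.

Run:
```python
import cv2
a=cv2.imread("pics/top0.png")[165:280,150:310]; cv2.imwrite("pics/c1.png",cv2.resize(a,None,fx=5,fy=5,interpolation=cv2.INTER_CUBIC))
b=cv2.imread("pics/scene0.png")[180:320,130:300]; cv2.imwrite("pics/c2.png",cv2.resize(b,None,fx=4,fy=4,interpolation=cv2.INTER_CUBIC))
```

```text
(no output)
```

View pics/c1.png

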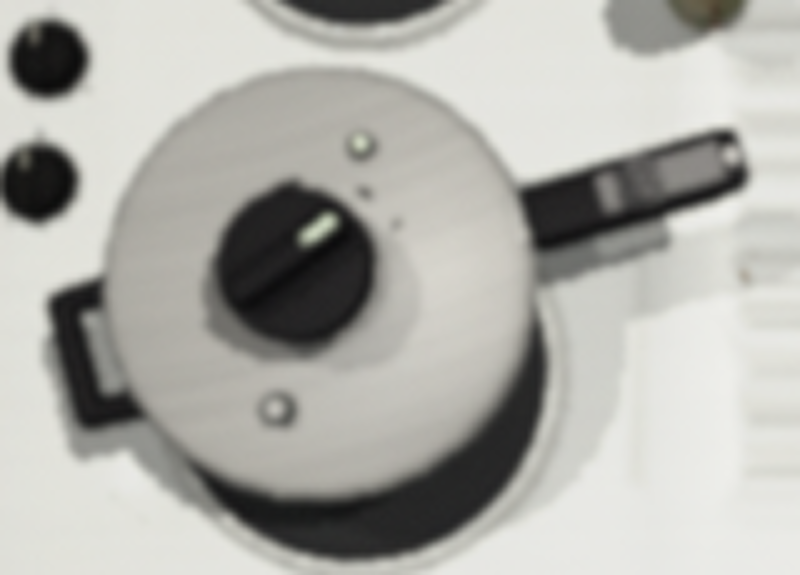

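View pics/c2.png

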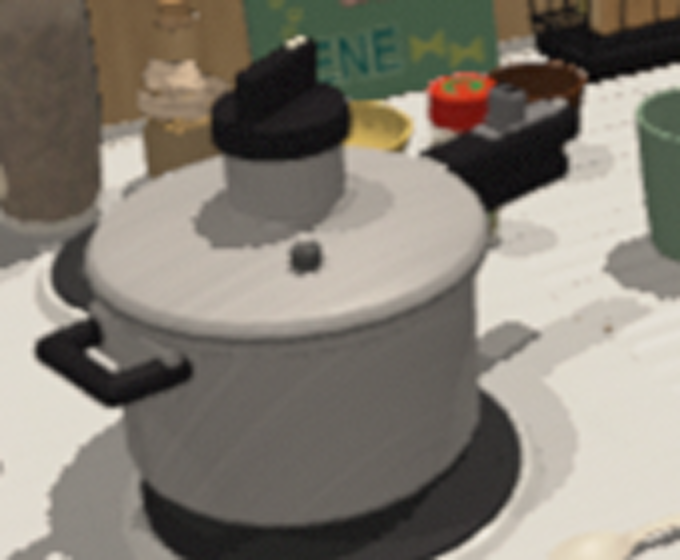

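The top crop shows the cap disc centred at (296,264), the lid outline at x 104–533 and y 67–500, and valves at (361,144) and (277,409). The handle end is at (740,160), and the white end of the bar points up and right. The scene crop shows the near valve at (306,255), the disc from x 212 to 350, and the lock ridge at (507,95).

Create h.py:
```python
from station import bot, eyes
import numpy as np, cv2
from scipy.spatial.transform import Rotation as Ro
def proj(n,P):
    i=eyes.camera_info(n); P=np.atleast_2d(P); c=P@i["view"][:3,:3].T+i["view"][:3,3]
    f=210/np.tan(np.radians(i["vertical_fov"])/2)
    return np.c_[i["cx"]+f*c[:,0]/-c[:,2], i["cy"]-f*c[:,1]/-c[:,2]]
def ray(n,u,v,z):
    i=eyes.camera_info(n); f=210/np.tan(np.radians(i["vertical_fov"])/2); R=i["view"][:3,:3]
    o=-R.T@i["view"][:3,3]; d=R.T@np.array([(u-i["cx"])/f,-(v-i["cy"])/f,-1]); return o+d*(z-o[2])/d[2]
def st():
    o=bot.get_obs(); R=Ro.from_quat(np.roll(o["tool_rot"],-1)).as_matrix()
    print("t",o["t"],"tcp",o["eef_pos"].round(4),"yawx",np.arctan2(R[1,0],R[0,0]).round(4),"tilt",R[:,2].round(3),"q",o["q"].round(2),"F",o["contact_force"].round(1),"w",round(o["gripper_width"],3),"g",round(o["grasp_force"],1)); return o,R
```

Create fit.py:
```python
from h import *
from scipy.optimize import least_squares
T=lambda p:(np.array([p[0],p[1]])+.5)/5-.5+np.array([150,165])
S=lambda p:(np.array([p[0],p[1]])+.5)/4-.5+np.array([130,180])
th=np.linspace(0,2*np.pi,181)
def circ(r,z): return np.c_[r*np.cos(th),r*np.sin(th),0*th+z]
def w(p,L): c,s=np.cos(p[3]),np.sin(p[3]); return np.atleast_2d(L)@np.array([[c,s,0],[-s,c,0],[0,0,1]])+p[:3]
def box(q): return np.array([q[:,0].min(),q[:,0].max(),q[:,1].min(),q[:,1].max()])
def res(p):
    r=[]
    tb=lambda l,rr,t,b:np.r_[T((l,t)),T((rr,b))][[0,2,1,3]]
    r+=list(box(proj("top",w(p,circ(.0975,.125))))-tb(104,533,67,500))
    d=box(proj("top",w(p,circ(.033,.191))))-tb(217,375,183,343); r+=list(d)
    # handle: end centre top, z .132
    r+=list(proj("top",w(p,[0,-.198,.130]))[0]-T((744,158)))
    b=box(proj("scene",w(p,circ(.0975,.125)))); r+=[b[0]-S((87,0))[0],b[1]-S((490,0))[0],b[3]-S((0,335))[1]]
    b=box(proj("scene",w(p,circ(.033,.190)))); r+=[b[0]-S((212,0))[0],b[1]-S((350,0))[0]]
    return np.array(r)
f=least_squares(res,[.55,.15,0,.28],loss="soft_l1"); p=f.x
print(p.round(4),res(p).round(2))
cap=w(p,[0,0,.217])[0]
print("cap_bar",cap.round(4))
a=ray("top",*T((238,300)),p[2]+.217); b=ray("top",*T((342,218)),p[2]+.217); print("bar ang",np.arctan2(*(b-a)[1::-1]),np.arctan2(*(b-a)[1::-1])-p[3], "len",np.linalg.norm(b-a))
v=[ray("top",*T(q),p[2]+.15) for q in((361,144),(277,409))]; print("valves",v,"mid",(v[0]+v[1])/2)
print("lock px", [((proj("top",w(p,[0,-.148-j,.153]))[0]-[150,165]+.5)*5-.5).round() for j in(0,.004)], [((proj("scene",w(p,[0,-.148-j,.153]))[0]-[130,180]+.5)*4-.5).round() for j in(0,.004)])
print("lock world",w(p,[[0,-.148,.153],[0,-.152,.153],[0,-.170,.153]]))
print("saucer",ray("top",358,254.5,.012), ray("scene",355,256,.012),"mug",ray("top",346,190,.09),"spoon",ray("top",270,292,.005),"jar",ray("top",292,152,.1))
st()
```

```bash
python3 fit.py
```

```text
[ 0.5599  0.1899 -0.003   0.2701] [-0.13  1.13 -0.09  0.01 -0.08 -0.12  0.5  -0.09  0.43 -0.11 -0.37 -0.14
  0.08 -0.45  0.22]
cap_bar [0.5599 0.1899 0.214 ]
bar ang -0.9031579309664868 -1.1732406624444354 len 0.053371164114337746
valves [array([0.61735181, 0.16873587, 0.14696005]), array([0.5015114 , 0.20436858, 0.14696005])] mid [0.5594316  0.18655222 0.14696005]
lock px [array([638., 180.]), array([647., 178.])] [array([505.,  94.]), array([510.,  92.])]
lock world [[0.59941108 0.04727453 0.14996005]
 [0.60047833 0.04341953 0.14996005]
 [0.60528093 0.02607206 0.14996005]]
saucer [ 0.48474677 -0.1479621   0.012     ] [ 0.48578672 -0.15201534  0.012     ] mug [ 0.63190472 -0.11187215  0.09      ] spoon [0.39550622 0.06909888 0.005     ] jar [0.72126523 0.01250833 0.1       ]
t 0.1 tcp [ 0.2444 -0.6286  0.2304] yawx 0.3709 tilt [-0.001  0.002 -1.   ] q [ 1.09  0.48  0.02  1.56 -0.01  1.11 -0.08] F [-0.5  0.7 -0.3] w 0.999 g 0.0
```

Model and images agree to about 0.5 px: cap axis at (0.560, 0.189), cooker yaw 0.27, and cap world angle -0.90. The next move goes above the cap, then turns by -1.87 about tool z.

Units first: shifts go in shares of 50 mm and turns go in shares of pi rad. So -0.0324 m is -0.648, 0.0295 m is 0.59.

Call:
shift_gripper(plan=[0.59, -0.648, -0.06, 0, 1, 0.59, -0.648, -0.06, 0, 1, 0.59, -0.648, -0.06, 0, 1, 0.59, -0.648, -0.06, 0, 1, 0.59, -0.648, -0.06, 0, 1, 0.59, -0.648, -0.06, 0, 1, 0.59, -0.648, -0.06, 0, 1, 0.59, -0.648, -0.06, 0, 1, 0.59, -0.648, -0.06, 0, 1, 0.59, -0.648, -0.06, 0, 1, 0.59, -0.648, -0.06, 0, 1, 0.59, -0.648, -0.06, 0, 1, 0.59, -0.648, -0.06, 0, 1, 0.59, -0.648, -0.06, 0, 1, 0.59, -0.648, -0.06, 0, 1, 0.59, -0.648, -0.06, 0, 1, 0.59, -0.648, -0.06, 0, 1, 0.59, -0.648, -0.06, 0, 1, 0.59, -0.648, -0.06, 0, 1, 0.59, -0.648, -0.06, 0, 1])

```text
t: 2.1
eef_pos: [0.56, 0.19, 0.291]
tool_rot: [0.0, 0.983, 0.184, -0.0]
contact_force: [0.3, -0.5, -0.4]
gripper_width: 0.996
grasp_force: 0.0
```

Call:
shift_gripper(plan=[0, 0, 0, -0.0458, 0.6, 0, 0, 0, -0.0458, 0.6, 0, 0, 0, -0.0458, 0.6, 0, 0, 0, -0.0458, 0.6, 0, 0, 0, -0.0458, 0.6, 0, 0, 0, -0.0458, 0.6, 0, 0, 0, -0.0458, 0.6, 0, 0, 0, -0.0458, 0.6, 0, 0, 0, -0.0458, 0.6, 0, 0, 0, -0.0458, 0.6, 0, 0, 0, -0.0458, 0.6, 0, 0, 0, -0.0458, 0.6, 0, 0, 0, -0.0458, 0.6, 0, 0, 0, 0, 0.6, 0, 0, 0, 0, 0.6])

```text
t: 3.6
eef_pos: [0.5596, 0.1884, 0.2909]
tool_rot: [-0.0, 0.436, 0.9, -0.0]
contact_force: [-0.0, -0.4, 0.3]
gripper_width: 0.601
grasp_force: 0.0
```

Create rel.py:
```python
from h import *
import sys
o,R=st(); tgt=np.array([float(a) for a in sys.argv[1:4]]); print("tool delta",(R.T@(tgt-o["eef_pos"])).round(4))
```

```bash
python3 rel.py .56 .189 .195
```

```text
t 3.6 tcp [0.5596 0.1884 0.2909] yawx 2.2387 tilt [-0.001 -0.    -1.   ] q [ 0.23  0.41 -0.87  1.65  0.33  1.24 -0.05] F [-0.  -0.4  0.3] w 0.601 g 0.0
tool delta [0.0002 0.0008 0.0959]
```

To row units: 0.02 m is 0.4, 0.0145 m is 0.29.

Call:
shift_gripper(plan=[0, 0, 0.4, 0, 0.5, 0, 0, 0.4, 0, 0.5, 0, 0, 0.4, 0, 0.5, 0, 0, 0.4, 0, 0.5, 0, 0, 0.29, 0, 0.5, 0, 0, 0, 0, 0.5])

```text
t: 4.2
eef_pos: [0.5586, 0.1879, 0.1948]
tool_rot: [-0.001, 0.435, 0.9, -0.001]
contact_force: [-0.4, 0.2, 0.9]
gripper_width: 0.495
grasp_force: 0.0
```

Call:
shift_gripper(plan=[0, 0, 0, 0, 0, 0, 0, 0, 0, 0, 0, 0, 0, 0, 0, 0, 0, 0, 0, 0, 0, 0, 0, 0, 0, 0, 0, 0, 0, 0, 0, 0, 0, 0, 0], force=35)

```text
t: 4.9
eef_pos: [0.5603, 0.189, 0.1973]
tool_rot: [0.0, 0.434, 0.901, 0.001]
contact_force: [0.2, 1.0, 3.6]
gripper_width: 0.152
grasp_force: 38.2
```

Run:
```python
from h import *
st()
a=eyes.read_camera("scene")[170:290,130:290]; cv2.imwrite("pics/c3.png",cv2.resize(a,None,fx=5,fy=5,interpolation=cv2.INTER_CUBIC))
```

```text
t 4.9 tcp [0.5603 0.189  0.1973] yawx 2.2427 tilt [ 0.001  0.001 -1.   ] q [ 0.19  0.5  -0.83  1.76  0.42  1.07 -0.11] F [0.2 1.  3.6] w 0.152 g 38.2
```

View pics/c3.png

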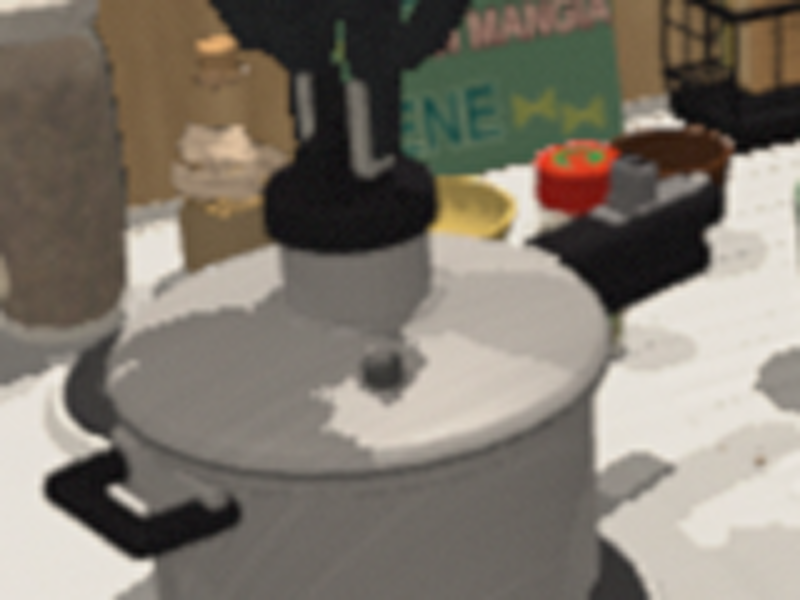

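The fingers hold the bar with their tips on the disc, at about (345,170) in the crop. I'll ease up 2 mm, turn 0.34 rad to the first stop, and wait there.

To row units: -0.002 m is -0.04, -0.1 rad is -0.0318.

Call:
shift_gripper(plan=[0, 0, -0.04, -0.0127, 0, 0, 0, 0, -0.0318, 0, 0, 0, 0, -0.0318, 0, 0, 0, 0, -0.0318, 0, 0, 0, 0, 0, 0, 0, 0, 0, 0, 0])

```text
t: 5.55
eef_pos: [0.5596, 0.1892, 0.1981]
tool_rot: [-0.0, 0.277, 0.961, 0.001]
contact_force: [2.3, 4.5, -5.2]
gripper_width: 0.154
grasp_force: 36.9
```

Run:
```python
from h import *
o,R=st(); print(o["torque"])
a=eyes.read_camera("top")[165:280,150:310]; cv2.imwrite("pics/c4.png",cv2.resize(a,None,fx=5,fy=5,interpolation=cv2.INTER_CUBIC))
```

```text
t 5.55 tcp [0.5596 0.1892 0.1981] yawx 2.581 tilt [-0.     0.001 -1.   ] q [ 0.24  0.53 -0.91  1.75  0.46  1.09  0.19] F [ 2.3  4.5 -5.2] w 0.154 g 36.9
[ 1.06901095 -0.8422705  -0.02552139]
```

To row units: 0.001 m is 0.02.

Call:
shift_gripper(plan=[0, 0, 0.02, 0, 0, 0, 0, 0, 0, 0, 0, 0, 0, 0, 0, 0, 0, 0, 0, 0, 0, 0, 0, 0, 0, 0, 0, 0, 0, 0, 0, 0, 0, 0, 0, 0, 0, 0, 0, 0, 0, 0, 0, 0, 0, 0, 0, 0, 0, 0, 0, 0, 0, 0, 0, 0, 0, 0, 0, 0, 0, 0, 0, 0, 0, 0, 0, 0, 0, 0, 0, 0, 0, 0, 0, 0, 0, 0, 0, 0, 0, 0, 0, 0, 0, 0, 0, 0, 0, 0, 0, 0, 0, 0, 0, 0, 0, 0, 0, 0])

```text
t: 7.6
eef_pos: [0.5597, 0.1892, 0.1981]
tool_rot: [0.0, 0.276, 0.961, 0.0]
contact_force: [1.8, 4.9, 0.9]
gripper_width: 0.152
grasp_force: 37.9
```

```bash
python3 rel.py .5596 .1892 .19
```

```text
t 7.6 tcp [0.5597 0.1892 0.1981] yawx 2.5829 tilt [ 0.     0.001 -1.   ] q [ 0.24  0.53 -0.91  1.75  0.46  1.09  0.19] F [1.8 4.9 0.9] w 0.152 g 37.9
tool delta [ 0.0001 -0.0001  0.0081]
```

To row units: 0.003 m is 0.06, 0.001 m is 0.02.

Call:
shift_gripper(plan=[0, 0, 0.06, 0, 0, 0, 0, 0.06, 0, 0, 0, 0, 0.06, 0, 0, 0, 0, 0.02, 0, 0, 0, 0, 0, 0, 0])

```text
t: 8.1
eef_pos: [0.5598, 0.1891, 0.19]
tool_rot: [0.001, 0.276, 0.961, -0.0]
contact_force: [-4.6, 1.0, 17.3]
gripper_width: 0.152
grasp_force: 40.0
```

```bash
python3 rel.py .5596 .1892 .19
```

```text
t 8.1 tcp [0.5598 0.1891 0.19  ] yawx 2.583 tilt [ 0.001 -0.001 -1.   ] q [ 0.24  0.54 -0.9   1.76  0.47  1.08  0.18] F [-4.6  1.  17.3] w 0.152 g 40.0
tool delta [ 0.0002 -0.0001 -0.    ]
```

It is fully down (8 mm, 17 N), so I'll turn it on past the stop.

To row units: -0.05 rad is -0.0159.

Call:
shift_gripper(plan=[0, 0, 0, -0.0318, 0, 0, 0, 0, -0.0318, 0, 0, 0, 0, -0.0318, 0, 0, 0, 0, -0.0318, 0, 0, 0, 0, -0.0318, 0, 0, 0, 0, -0.0318, 0, 0, 0, 0, -0.0318, 0, 0, 0, 0, -0.0318, 0, 0, 0, 0, -0.0159, 0, 0, 0, 0, 0, 0, 0, 0, 0, 0, 0], force=60)

```text
t: 9.2
eef_pos: [0.5608, 0.1897, 0.1901]
tool_rot: [0.002, -0.145, 0.989, 0.0]
contact_force: [0.1, 3.4, 14.0]
gripper_width: 0.149
grasp_force: 60.0
```

Run:
```python
from h import *
o,R=st(); print(o["torque"])
```

```text
t 9.2 tcp [0.5608 0.1897 0.1901] yawx -2.8504 tilt [ 0.003  0.001 -1.   ] q [ 0.35  0.62 -1.09  1.75  0.61  1.14  0.93] F [ 0.1  3.4 14. ] w 0.149 g 60.0
[0.71735784 0.21852992 0.02130022]
```

To row units: -0.005 m is -0.1, -0.004 m is -0.08.

Call:
shift_gripper(plan=[0, 0, -0.08, 0, 0, 0, 0, -0.08, 0, 0, 0, 0, -0.1, 0, 0, 0, 0, -0.1, 0, 0, 0, 0, -0.1, 0, 0, 0, 0, -0.1, 0, 0, 0, 0, 0, 0, 0])

```text
t: 9.9
eef_pos: [0.5595, 0.1871, 0.2153]
tool_rot: [-0.001, -0.145, 0.989, -0.001]
contact_force: [0.2, 0.0, -1.5]
gripper_width: 0.147
grasp_force: 59.1
```

```bash
python3 rel.py .5596 .1892 .29
```

```text
t 9.9 tcp [0.5595 0.1871 0.2153] yawx -2.8511 tilt [-0.001 -0.003 -1.   ] q [ 0.36  0.6  -1.11  1.73  0.58  1.19  0.95] F [ 0.2  0.  -1.5] w 0.147 g 59.1
tool delta [-0.0006  0.0018 -0.0747]
```

The cap is free, with 1.5 N of weight on the tool. I'll raise it and carry it over the saucer, and refine the saucer centre with a quick green segmentation.

To row units: -0.025 m is -0.5, 0.014 m is 0.28.

Call:
shift_gripper(plan=[0, 0, -0.4, 0, 0, 0, 0, -0.4, 0, 0, 0, 0, -0.4, 0, 0, 0, 0, -0.4, 0, 0, 0.28, -0.5, 0, 0, 0, 0.28, -0.5, 0, 0, 0, 0.28, -0.5, 0, 0, 0, 0.28, -0.5, 0, 0, 0, 0.28, -0.5, 0, 0, 0, 0.28, -0.5, 0, 0, 0, 0.28, -0.5, 0, 0, 0, 0.28, -0.5, 0, 0, 0, 0.28, -0.5, 0, 0, 0, 0.28, -0.5, 0, 0, 0, 0.28, -0.5, 0, 0, 0, 0.28, -0.5, 0, 0, 0, 0, 0, 0, 0, 0, 0, 0, 0, 0, 0])

```text
t: 11.7
eef_pos: [0.4836, -0.1484, 0.2949]
tool_rot: [-0.001, -0.144, 0.99, -0.0]
contact_force: [-0.6, -0.9, -1.3]
gripper_width: 0.148
grasp_force: 59.1
```

Run:
```python
from h import *
for n,lo in(("top",(320,220,400,290)),("scene",(320,235,395,280))):
    g=cv2.imread(f"pics/{n}0.png")[lo[1]:lo[3],lo[0]:lo[2]]; h=cv2.cvtColor(g,cv2.COLOR_BGR2HSV)
    m=((h[...,0]>30)&(h[...,0]<60)&(h[...,1]>120)).astype(np.uint8); v,u=np.nonzero(m)
    u=u+lo[0]; v=v+lo[1]; c=((u.min()+u.max())/2,(v.min()+v.max())/2); mm=(u.mean(),v.mean())
    print(n,u.min(),u.max(),v.min(),v.max(),ray(n,*c,.012).round(4),ray(n,*mm,.012).round(4))
```

```bash
python3 rel.py .484 -.150 .06
```

```text
top 334 382 231 278 [ 0.4847 -0.148   0.012 ] [ 0.4852 -0.1482  0.012 ]
scene 329 380 244 269 [ 0.4847 -0.1495  0.012 ] [ 0.4841 -0.1493  0.012 ]
t 11.7 tcp [ 0.4836 -0.1484  0.2949] yawx -2.8532 tilt [-0.003 -0.    -1.   ] q [ 1.21  0.39 -1.29  1.82  0.4   1.24  1.67] F [-0.6 -0.9 -1.3] w 0.148 g 59.1
tool delta [-0.0006 -0.0018  0.2348]
```

To row units: 0.03 m is 0.6, 0.02 m is 0.4.

Call:
shift_gripper(plan=[0, 0, 0.6, 0, 0, 0, 0, 0.6, 0, 0, 0, 0, 0.6, 0, 0, 0, 0, 0.6, 0, 0, 0, 0, 0.6, 0, 0, 0, 0, 0.6, 0, 0, 0, 0, 0.4, 0, 0, 0, 0, 0.3, 0, 0, 0, 0, 0.2, 0, 0, 0, 0, 0, 0, 0])

```text
t: 12.7
eef_pos: [0.4844, -0.1465, 0.07]
tool_rot: [-0.001, -0.146, 0.989, 0.0]
contact_force: [0.4, 0.7, -1.0]
gripper_width: 0.148
grasp_force: 59.2
```

Run:
```python
from h import *
st()
a=eyes.read_camera("scene")[190:290,300:430]; cv2.imwrite("pics/c5.png",cv2.resize(a,None,fx=5,fy=5,interpolation=cv2.INTER_CUBIC))
```

```text
t 12.7 tcp [ 0.4844 -0.1465  0.07  ] yawx -2.8495 tilt [-0.002  0.    -1.   ] q [ 0.95  0.65 -1.01  2.04  0.74  0.87  1.38] F [ 0.4  0.7 -1. ] w 0.148 g 59.2
```

View pics/c5.png

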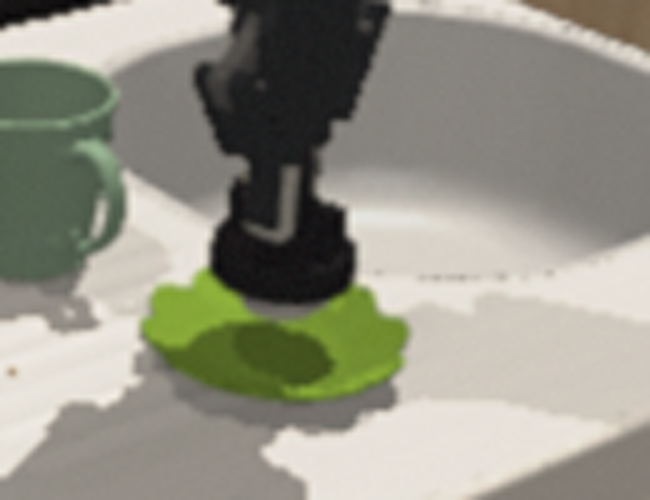

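The cap is upright (disc at about (284,250)) just above the saucer's middle at (275,335). I'll lower it in small steps.

To row units: 0.008 m is 0.16, 0.006 m is 0.12.

Call:
shift_gripper(plan=[0, 0, 0.16, 0, 0, 0, 0.02, 0.12, 0, 0, 0, 0, 0.06, 0, 0, 0, 0, 0, 0, 0])

```text
t: 13.15
eef_pos: [0.4844, -0.1461, 0.0535]
tool_rot: [-0.0, -0.145, 0.989, 0.0]
contact_force: [0.5, 0.4, -2.0]
gripper_width: 0.148
grasp_force: 59.2
```

Call:
shift_gripper(plan=[0, 0, 0.04, 0, 0, 0, 0, 0, 0, 0])

```text
t: 13.35
eef_pos: [0.4846, -0.1461, 0.0518]
tool_rot: [0.0, -0.145, 0.989, -0.0]
contact_force: [-0.4, 0.1, -1.2]
gripper_width: 0.147
grasp_force: 59.2
```

To row units: 0.002 m is 0.04.

Call:
shift_gripper(plan=[0, 0, 0.04, 0, 0, 0, 0, 0, 0, 0])

```text
t: 13.55
eef_pos: [0.4846, -0.1461, 0.0497]
tool_rot: [-0.0, -0.145, 0.989, 0.0]
contact_force: [0.2, 1.0, -2.2]
gripper_width: 0.144
grasp_force: 59.2
```

Call:
shift_gripper(plan=[0, 0, 0.02, 0, 0, 0, 0, 0, 0, 0])

```text
t: 13.75
eef_pos: [0.4846, -0.1461, 0.0487]
tool_rot: [-0.0, -0.145, 0.989, 0.0]
contact_force: [0.0, -0.2, -1.7]
gripper_width: 0.144
grasp_force: 59.2
```

Call:
shift_gripper(plan=[0, 0, 0.02, 0, 0, 0, 0, 0, 0, 0])

```text
t: 13.95
eef_pos: [0.4846, -0.146, 0.0477]
tool_rot: [-0.0, -0.145, 0.989, 0.0]
contact_force: [-0.7, -0.2, -1.2]
gripper_width: 0.148
grasp_force: 59.2
```

To row units: 0.001 m is 0.02.

Call:
shift_gripper(plan=[0, 0, 0.02, 0, 0, 0, 0, 0, 0, 0])

```text
t: 14.15
eef_pos: [0.4846, -0.146, 0.0467]
tool_rot: [-0.0, -0.145, 0.989, 0.0]
contact_force: [-0.2, -0.1, -0.5]
gripper_width: 0.147
grasp_force: 59.1
```

To row units: 0.001 m is 0.02.

Call:
shift_gripper(plan=[0, 0, 0.02, 0, 0, 0, 0, 0, 0, 0])

```text
t: 14.35
eef_pos: [0.4849, -0.1461, 0.0463]
tool_rot: [0.0, -0.145, 0.989, -0.0]
contact_force: [-1.4, -0.9, 4.7]
gripper_width: 0.146
grasp_force: 59.9
```

Call:
shift_gripper(plan=[0, 0, 0.02, 0, 0, 0, 0, 0, 0, 0])

```text
t: 14.55
eef_pos: [0.4852, -0.1461, 0.0461]
tool_rot: [0.0, -0.145, 0.989, -0.001]
contact_force: [-3.6, -0.9, 14.7]
gripper_width: 0.153
grasp_force: 61.4
```

It is down. Now I'll relieve the load, open, wait, then rise.

To row units: -0.04 m is -0.8, -0.02 m is -0.4.

Call:
shift_gripper(plan=[0, 0, -0.03, 0, 0, 0, 0, 0, 0, 0.3, 0, 0, 0, 0, 0.5, 0, 0, 0, 0, 0.5, 0, 0, 0, 0, 0.5, 0, 0, 0, 0, 0.5, 0, 0, 0, 0, 0.5, 0, 0, -0.2, 0, 0.5, 0, 0, -0.4, 0, 0.5, 0, 0, -0.8, 0, 0.5, 0, 0, -0.8, 0, 0.5, 0, 0, -0.8, 0, 0.5, 0, 0, -0.8, 0, 0.5, 0, 0, 0, 0, 0.5], force=20)

```text
t: 15.95
eef_pos: [0.4878, -0.1455, 0.2419]
tool_rot: [0.004, -0.145, 0.989, -0.002]
contact_force: [0.3, -0.1, -0.5]
gripper_width: 0.5
grasp_force: 0.0
```

Run:
```python
from h import *
st()
im=eyes.read_camera("scene")
a=im[190:290,300:430]; b=im[190:290,170:300]
cv2.imwrite("pics/c6.png",cv2.resize(np.hstack([b,a]),None,fx=3,fy=3,interpolation=cv2.INTER_CUBIC))
```

```text
t 15.95 tcp [ 0.4878 -0.1455  0.2419] yawx -2.8501 tilt [ 0.008 -0.003 -1.   ] q [ 1.15  0.44 -1.23  1.88  0.46  1.14  1.61] F [ 0.3 -0.1 -0.5] w 0.5 g 0.0
```

View pics/c6.png

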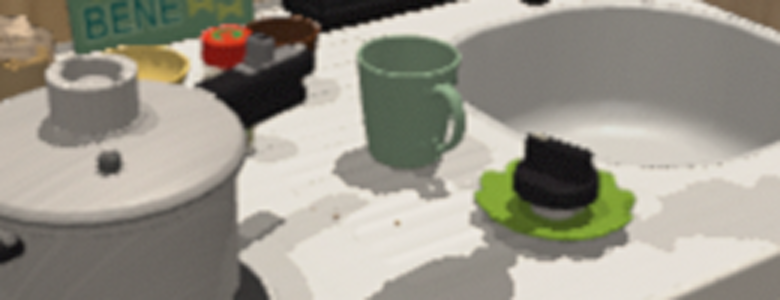

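The cap stands upright in the saucer's middle at about (555,180), and the mug and jar are undisturbed. Next is the lock: close the fingers and go over the handle on the pot side of the ridge.

```bash
python3 rel.py .5917 .0735 .2419
```

```text
t 16.0 tcp [ 0.4862 -0.1459  0.2393] yawx -2.8506 tilt [ 0.005 -0.002 -1.   ] q [ 1.15  0.44 -1.23  1.89  0.47  1.14  1.6 ] F [ 0.3  0.1 -1.4] w 0.503 g 0.0
tool delta [-0.164   0.1799 -0.0026]
```

To row units: 0.0225 m is 0.45, -0.0205 m is -0.41, 0.02 rad is 0.0064.

Call:
shift_gripper(plan=[-0.41, 0.45, 0, 0, 0, -0.41, 0.45, 0, 0, 0, -0.41, 0.45, 0, 0, 0, -0.41, 0.45, 0, 0, 0, -0.41, 0.45, 0, 0, 0, -0.41, 0.45, 0, 0, 0, -0.41, 0.45, 0, 0, 0, -0.41, 0.45, 0, 0, 0, 0, 0, 0, 0.0064, 0, 0, 0, 0, 0, 0], force=60)

```text
t: 17.0
eef_pos: [0.5893, 0.074, 0.2354]
tool_rot: [-0.001, -0.136, 0.991, -0.0]
contact_force: [0.1, -1.2, 0.1]
gripper_width: 0.0
grasp_force: 0.0
```

Call:
shift_gripper(plan=[0, 0, 0.4, 0, 0, 0, 0, 0.4, 0, 0, 0, 0, 0.4, 0, 0, 0, 0, 0.2, 0, 0, 0, 0, 0, 0, 0])

```text
t: 17.5
eef_pos: [0.5889, 0.0718, 0.1647]
tool_rot: [-0.002, -0.135, 0.991, -0.0]
contact_force: [0.5, -0.3, 2.4]
gripper_width: -0.002
grasp_force: 0.0
```

```bash
python3 rel.py .5917 .0735 .139;  python3 - <<'E'
from h import *
im=eyes.read_camera("scene")[170:270,180:310]
b=eyes.read_camera("top")[160:260,200:330]
cv2.imwrite("pics/c7.png",cv2.resize(np.hstack([im,b]),None,fx=3,fy=3,interpolation=cv2.INTER_CUBIC))
E
```

```text
t 17.5 tcp [0.5889 0.0718 0.1647] yawx -2.8716 tilt [-0.003 -0.001 -1.   ] q [ 0.52  0.65 -1.06  1.77  0.63  1.11  1.1 ] F [ 0.5 -0.3  2.4] w -0.002 g 0.0
tool delta [-0.0032  0.0009  0.0257]
```

View pics/c7.png

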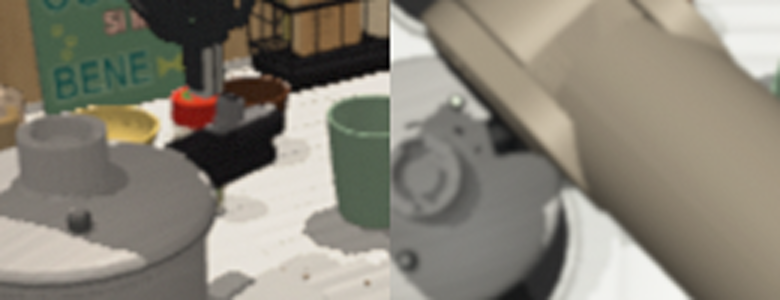

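The fingertips at (207,95) in the left half hang just on the pot side of the grey ridge at (230,100). I'll lower them.

To row units: 0.01 m is 0.2, -0.003 m is -0.06.

Call:
shift_gripper(plan=[-0.06, 0.02, 0.2, 0, 0, 0, 0, 0.16, 0, 0, 0, 0, 0.12, 0, 0, 0, 0, 0, 0, 0])

```text
t: 18.0
eef_pos: [0.592, 0.075, 0.1411]
tool_rot: [-0.001, -0.135, 0.991, -0.0]
contact_force: [-0.3, -0.2, 0.7]
gripper_width: -0.001
grasp_force: 0.0
```

```bash
python3 rel.py .5917 .0735 .139
```

```text
t 18.0 tcp [0.592  0.075  0.1411] yawx -2.8702 tilt [-0.002 -0.    -1.   ] q [ 0.5   0.68 -1.03  1.78  0.66  1.08  1.07] F [-0.3 -0.2  0.7] w -0.001 g 0.0
tool delta [ 0.0007 -0.0013  0.0021]
```

To row units: -0.003 m is -0.06.

Call:
shift_gripper(plan=[0, -0.06, 0, 0, 0, 0, -0.06, 0, 0, 0, 0, -0.06, 0, 0, 0, 0, -0.06, 0, 0, 0, 0, -0.06, 0, 0, 0, 0, -0.06, 0, 0, 0, 0, 0, 0, 0, 0])

```text
t: 18.7
eef_pos: [0.5976, 0.0581, 0.1425]
tool_rot: [0.0, -0.135, 0.991, 0.0]
contact_force: [-0.9, 3.5, 0.6]
gripper_width: -0.001
grasp_force: 1.6
```

Call:
shift_gripper(plan=[0, -0.06, 0, 0, 0, 0, -0.06, 0, 0, 0, 0, -0.04, 0, 0, 0, 0, -0.04, 0, 0, 0, 0, 0, 0, 0, 0])

```text
t: 19.2
eef_pos: [0.6005, 0.0478, 0.1424]
tool_rot: [0.0, -0.135, 0.991, -0.0]
contact_force: [-0.1, 3.2, 0.6]
gripper_width: 0.003
grasp_force: 1.5
```

```bash
python3 rel.py .5917 .0735 .139
```

```text
t 19.2 tcp [0.6005 0.0478 0.1424] yawx -2.871 tilt [ 0.001 -0.    -1.   ] q [ 0.54  0.68 -1.03  1.77  0.66  1.08  1.12] F [-0.1  3.2  0.6] w 0.003 g 1.5
tool delta [0.0017 0.0271 0.0034]
```

It is sliding at 3–4 N. I'll continue until it stops.

To row units: -0.003 m is -0.06, -0.002 m is -0.04.

Call:
shift_gripper(plan=[0, -0.06, 0, 0, 0, 0, -0.04, 0, 0, 0, 0, -0.04, 0, 0, 0, 0, 0, 0, 0, 0])

```text
t: 19.6
eef_pos: [0.6012, 0.0454, 0.1426]
tool_rot: [0.0, -0.137, 0.991, 0.003]
contact_force: [-2.2, 11.0, 0.5]
gripper_width: -0.002
grasp_force: 5.6
```

Call:
shift_gripper(plan=[0, -0.04, 0, 0, 0, 0, -0.04, 0, 0, 0, 0, 0, 0, 0, 0])

```text
t: 19.9
eef_pos: [0.6012, 0.045, 0.1427]
tool_rot: [-0.0, -0.138, 0.99, 0.005]
contact_force: [-4.4, 18.9, -1.9]
gripper_width: -0.0
grasp_force: 8.7
```

It has hit the end stop (19 N, no more travel, at the predicted position). Now I'll retract toward the pot and rise.

To row units: -0.04 m is -0.8, -0.03 m is -0.6.

Call:
shift_gripper(plan=[0, 0.12, 0, 0, 0, 0, 0.12, 0, 0, 0, 0, 0, -0.4, 0, 0, 0, 0, -0.6, 0, 0, 0, 0, -0.8, 0, 0, 0, 0, -0.6, 0, 0, 0, 0, 0, 0, 0, 0, 0, 0, 0, 0])

```text
t: 20.7
eef_pos: [0.6004, 0.0478, 0.2635]
tool_rot: [0.001, -0.134, 0.991, -0.001]
contact_force: [-0.5, 0.0, -0.6]
gripper_width: -0.001
grasp_force: 0.0
```

Run:
```python
from h import *
st()
im=eyes.read_camera("scene")[170:290,200:400]
cv2.imwrite("pics/c8.png",cv2.resize(im,None,fx=4,fy=4,interpolation=cv2.INTER_CUBIC))
```

```text
t 20.7 tcp [0.6004 0.0478 0.2635] yawx -2.8723 tilt [ 0.002 -0.002 -1.   ] q [ 0.6   0.56 -1.12  1.65  0.53  1.27  1.22] F [-0.5  0.  -0.6] w -0.001 g 0.0
```

View pics/c8.png

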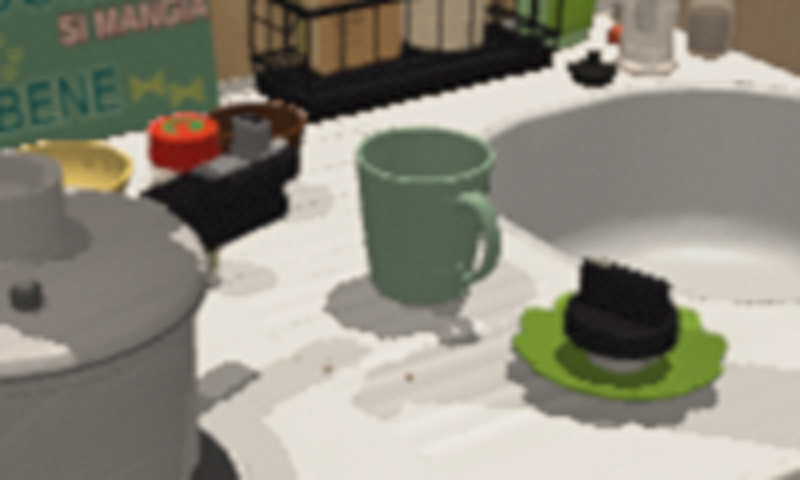

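The lock ridge, now at (252,130), sits at the outer end of its plate. The cap is upright in the saucer at (620,320), and nothing else has moved.

```bash
python3 -c "
from station import bot, eyes
print(bot.hand_in())"
```

```text
the job is handed in; nothing more can be done
None
```

I handed the job in at about 21 s: steam let off at the first stop, cap standing upright in the middle of the saucer, lock at its outer end stop; the hand-in returned no verdict.

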